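# Press a glued hand-hole collar and hold it while the glue grabs

### The job

Slide the dark plate with the freshly glued oval collar sideways along the press bed, without lifting it, from the blue load marks until it lies squarely inside the red corner marks under the ram. Then pull the press's ball lever forward and down against its return spring until it is at its stop, so that the foot clamps the collar, and keep holding it there: finish with the lever still held at the stop. Leave the glue bottle, the sanding block and the cordless drill where they stand.

Things in the scene. Friction and masses are not known exactly. Their poses are not given: they have to be found in the camera images.
- press: Small green bench arbor press, fixed. Origin on the table below the ram axis; x points to the column at the back, y left along the bed, z up. White bed board, top 30 mm above the table: x -85 to 80, y -170 to 370 mm. Head over the bed: y -32 to 32, x from -40 mm back, 125 to 250 mm above the table; the ram stands up through it to 310 mm. The lever is on the right side (-y).
- press_mark (a point): Centre of the four red corner marks on the bed's top, exactly under the ram; axes as the press's. The plate belongs here with its long side along this y; the marks then lie 4 mm outside its edges.
- load_mark (a point): Centre of the four blue corner marks on the bed's top, 200 mm left (+y of the press) of the red ones; the plate starts roughly here.
- plate: The loose work: dark plate 60 (x) by 260 (y) by 12 mm thick, 0.15 to 0.3 kg, origin at the centre of its underside, y along its length, z up. At its middle stands an oval collar 36 (x) by 100 (y) mm, its top 30 mm above the underside, one piece with the plate. Grip it across its 60 mm width near its left end (+y), or push that end; its middle goes under the ram.
- lever_turn (a joint): Turn of the lever in rad: 0 at rest (pointing forward and up, 55 degrees above level, held up by the return spring), growing as the ball comes forward (to -x of the press) and down, 1.30 at the stop (about 20 degrees below level). Holding it at the stop takes about 11 N at the ball; let go, it swings back up.
- lever_pivot (a point): Point on the lever's level turning axis, in the plane of the lever bar: 190 mm above the table, 30 mm behind the ram axis and 70 mm right of it. The axis runs along the press's y.
- lever_knob (a point): Centre of the black ball, 30 mm across, on the end of the 13 mm thick lever bar, 170 mm from lever_pivot. At rest 329 mm above the table and 67 mm in front of the ram axis; at the stop 133 mm above the table and 130 mm in front of it. It may be pinched from its two sides or pushed down from above.
- lever: The lever's bar with its ball, the part that lever_turn turns; origin on the pivot axis in the middle plane of the press. The bar lies 70 mm right of that plane.
- foot: Sprung pressing foot under the ram, 46 (x) by 60 (y) mm, rubber faced; origin at the centre of its underside, 81 mm above the table at rest. The lever moves it 20 mm down per rad; it meets the collar at about 1.05 rad and presses it with some 16 N at the lever's stop.
- glue_bottle: Bystander: yellow glue bottle, 58 mm across, 165 mm high, standing behind the bed on the left; origin under its centre. Leave it.
- sanding_block: Bystander: cork sanding block 66 by 106 by 30 mm lying in front of the bed; origin under its centre. Leave it.
- drill: Bystander: blue and black cordless drill standing on its battery to the right of the press, about 200 mm high; origin under the battery's centre. Leave it.

How it is judged (in metres and radians):
On the way, in this order (a step that is already met when the one before it is completed fails the run):
1. the plate lies squarely inside the red marks, the lever still up (horizontal distance between plate and press_mark below 0.009 m and angle between the y axis of plate and the y axis of press_mark, either way round below 0.08 rad and height (world z) of plate below 0.034 m and value of joint lever_turn below 0.2 rad), for 0.2 s.
2. the lever is pulled to its stop (value of joint lever_turn above 1.24 rad), for 0.2 s.
At the end, for the whole second after the job is handed in: The robot is still holding the lever (more than 4 N on it) within 0.06 rad of its stop, the foot presses on the collar with more than 6 N, and the plate lies flat on the bed within 9 mm and 0.08 rad of the middle of the red marks (value of joint lever_turn above 1.24 rad and contact force between any of the fingers, the arm and lever above 4 N and contact force between foot and plate above 6 N and horizontal distance between plate and press_mark below 0.009 m and angle between the y axis of plate and the y axis of press_mark, either way round below 0.08 rad and height (world z) of plate below 0.034 m); the arm keeps its last pose, push and grip.
It fails at once if the plate was lifted or tipped instead of slid (height (world z) of plate above 0.042 m or angle between plate's own z axis and vertical above 0.15 rad).
It fails at once if a bystander was moved (distance of any of glue_bottle, sanding_block, drill from where it was at the start of the episode above 0.03 m).
It also fails if it takes over 61 s, if anything falls off the work surface, if the arm or the gripper's body presses on something with over 40 N, if the wrist force passes 120 N, or if a joint passes its speed limit or range.

### The arm

A 6-joint arm with a two-finger parallel gripper is mounted at the origin on the work surface. World frame = base frame: x ahead of the robot, y to its left, z up, the work surface at z = 0. Lengths are in mm, angles in rad, forces in N, time in s.
With the tool pointing down it reaches from about 300 to 875 mm from the base axis. Payload 6.4 kg.
Tool frame: the origin (TCP) lies between the finger pads; the fingertips stand 19 mm ahead of it and the grasp point (between the pads) is the TCP (bot.tip_extent is the distance from the TCP to the fingertips, in mm); x points along the fingers, y is the direction in which the jaws open and shut, and the axes are right-handed (so a half turn about x gives the same grasp; the last joint's range is limited). The gripper opens to 85 mm and grips with 20 to 120 N. Pads are 22 mm wide; open, the fingers measure 114 mm over their backs; the gripper's body (76 mm by 85 mm) begins 54 mm behind the grasp point. The pads swing forward as they close: fully open they stand 13 mm farther back than shut.
Start: joints at [-1.38, 0.181, 1.607, -0, 1.354, -0.206], TCP at [222.237, -530.332, 250.288] pointing down, gripper open.
Joint ranges: [-2.99, 2.99], [-0.89, 2.07], [0.3, 2.58], [-1.14, 4.28], [0, 2.63], [-3.12, 3.12]. Speed limits (rad/s): [2.57, 2.57, 3.01, 3.14, 3.14, 3.14].

### API

Orientations are given as a rotation vector (axis times angle).
In Python, from rig import bot gives the robot as it stands. The module is installed in compiled form; this text tells all that it offers.
- The arm moves only by the tool send_rows, never from a script. Its argument "commands" is a list of rows, each a list of 7 numbers: the shift along the tool's x, y, z in m, then the turn, a rotation vector about the tool's x, y, z in degrees, then the closure in counts, from 0 (fully open) to 255 (shut). In form: [[tx, ty, tz, rx, ry, rz, fingers], ...]. A call has 1 to 5 rows; each row shifts and turns the commanded pose from where the row before left it, along the tool's axes as they then stand; what a row does not reach is not made up. A row lasts 1/8 s, in which the tool goes at most 62.5 mm and 10.7 degrees, less where a joint would pass 70% of its speed; a pose out of reach is approached as far as the arm can. A call is refused whole if a number of a shift passes 0.0625 or a number of a turn 10.7, either way. A call with a gripper value outside its range is refused whole. The fingers move at their own pace and stop on an object; "newtons" is the grip in N (left out, the last holds). Time passes only in rows, so rows that do not move let the fingers close. It gives the time, the measured TCP pose, the force and the opening at its end, in the units of the state.
- bot.observe(): the state, without advancing time (a new reading comes with each control period).
- bot.capture(name): name is "scene" or "top"; returns the picture (400x640x3 uint8, blue, green, red); there is no depth.
- bot.camera_model(name): a dict with "fx", "fy", "cx", "cy" (pixels), "R" (3x3) and "t" (3): a world point X has camera coordinates R X + t. Camera axes: x right, y down, z forward; pixel columns grow to the right and rows downward; lengths in mm; the calibration is good to about 2 mm. A picture is of the moment at which its call begins. camera_model takes no time and is no camera call.
- bot.finish_job(): hands the job in, once; it reports no verdict.
The state is a dict: "time_s": time; "qpos": joint angles; "joint_velocities": joint speeds; "effort": joint torques, N m; "ee_pos": TCP position; "eef_rot": TCP orientation; "ft_force": force on the tool from outside, world axes, zero at the start; "wrist_torque": the same for the moment, N m; "grip_width": finger opening in mm.
Only numpy, scipy, OpenCV 4.12 (cv2) and the standard library are available. Lean on these libraries where they do the work, as an engineer would, in place of code of your own. Each camera call takes 0.05 s, during which the arm holds its last target.

## Working session

There is one attempt and no reset: what is moved stays moved. The work goes in short steps, Python scripts to look and compute and a tool call to move; the robot and the scene stay as the last step left them, time stands still between calls to the robot, and variables do not carry over. Pictures are saved under pics/ and viewed, and the job is handed in when it is done.

Besides the shell and the picture viewer there is one more tool, called after "Call:" in YAML: its name, and indented under it one key for each argument. send_rows: Moves the arm, as the interface text tells. Its arguments: {"type":"object","properties":{"commands":{"type":"array"},"newtons":{"type":"number"}},"required":["commands"]}

```bash
mkdir -p pics; python3 - <<'E'
from rig import bot
import cv2
s=bot.observe();print(s)
for n in("scene","top"):
    cv2.imwrite(f"pics/{n}0.png",bot.capture(n)); print(n,bot.camera_model(n))
E
```

```text
{'time_s': 0.0, 'qpos': array([-1.38028485e+00,  1.81558797e-01,  1.60801369e+00,  1.67051386e-05,
        1.35378761e+00, -2.06294960e-01]), 'joint_velocities': array([ 0.00046618,  0.00045968, -0.00196096, -0.0006357 ,  0.00082651,
       -0.0022244 ]), 'effort': array([-9.54225980e-04, -4.44869828e+01, -3.51337659e+01, -3.75676436e-04,
        9.17819096e-03, -2.19775507e-05]), 'ee_pos': array([ 222.14605254, -529.79183122,  249.3713882 ]), 'eef_rot': array([ 2.00428698,  0.40475471, -2.00422512]), 'ft_force': array([-0.32610435,  0.21157368,  0.66626819]), 'wrist_torque': array([ 0.01122758, -0.03609177,  0.01431393]), 'grip_width': 85.34099774159213}
scene {'fx': 413.2006440779853, 'fy': 413.2006440779853, 'cx': 314.0786255100483, 'cy': 193.8280948587462, 'R': array([[-0.86697136,  0.49827985, -0.00882321],
       [ 0.33734109,  0.57373363, -0.7463449 ],
       [-0.36682646, -0.65003609, -0.66550089]]), 't': array([ 540.86151913,   69.21101735, 1316.17084402])}
top {'fx': 502.8191605248828, 'fy': 502.8191605248828, 'cx': 315.439921427609, 'cy': 193.9313217514835, 'R': array([[-0.02825083, -0.9994327 , -0.01833468],
       [-0.99183004,  0.03030913, -0.1239134 ],
       [ 0.12439881,  0.01468423, -0.99212364]]), 't': array([-101.39130007,  552.80506391, 1352.70670519])}
```

View pics/scene0.png

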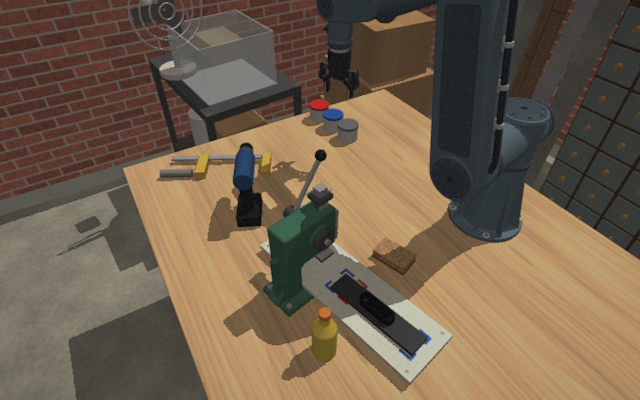

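View pics/top0.png

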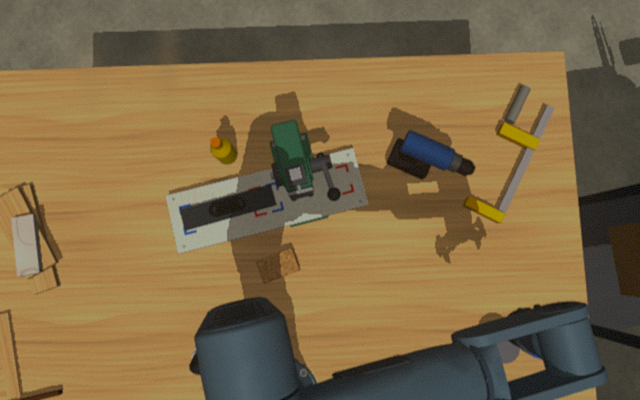

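```bash
python3 - <<'E'
import cv2
t=cv2.imread("pics/top0.png");s=cv2.imread("pics/scene0.png")
cv2.imwrite("pics/tA.png",cv2.resize(t[130:260,160:290],None,fx=6,fy=4.6*6/4.6*0.76,interpolation=cv2.INTER_CUBIC)[:600])
cv2.imwrite("pics/tA.png",cv2.resize(t[140:260,160:320],None,fx=5,fy=5,interpolation=cv2.INTER_CUBIC))
cv2.imwrite("pics/tB.png",cv2.resize(t[110:230,250:410],None,fx=5,fy=5,interpolation=cv2.INTER_CUBIC))
cv2.imwrite("pics/sA.png",cv2.resize(s[240:390,260:460],None,fx=4,fy=4,interpolation=cv2.INTER_CUBIC))
E
```

```text
(no output)
```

View pics/tA.png

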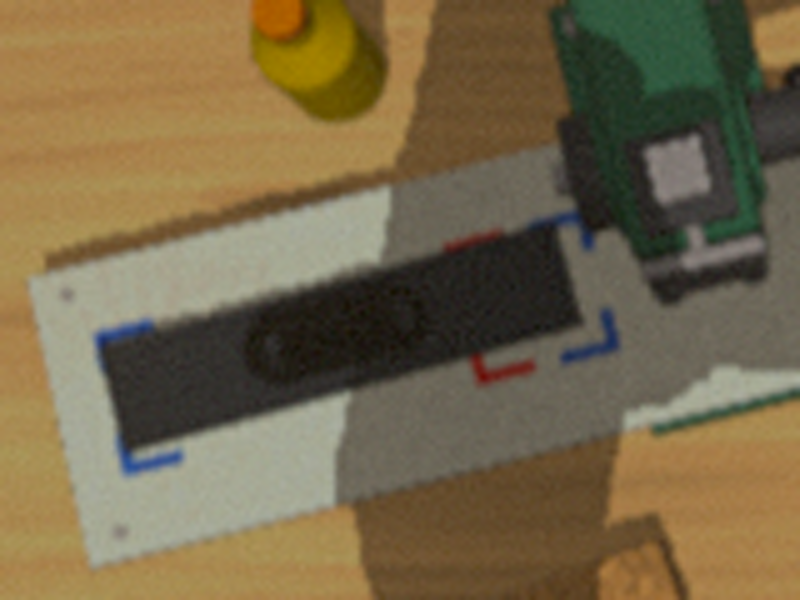

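View pics/tB.png

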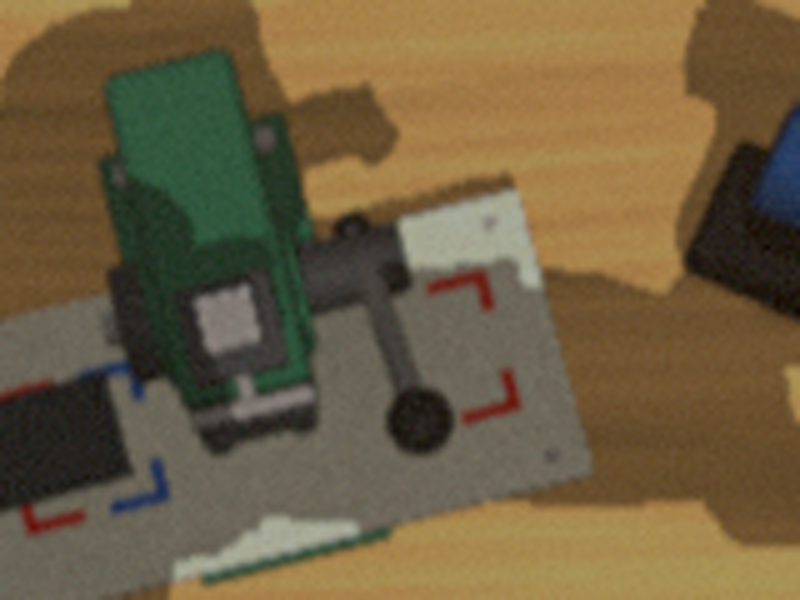

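View pics/sA.png

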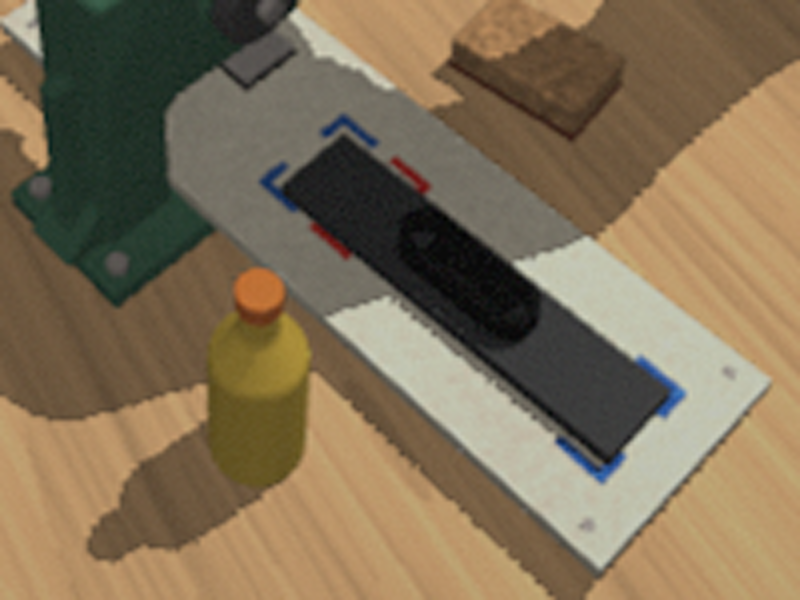

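```bash
cat > fit.py <<'E'
import numpy as np
from rig import bot
from scipy.optimize import least_squares
C={n:bot.camera_model(n) for n in("top","scene")}
def proj(n,X):
    c=C[n];p=c["R"]@np.asarray(X,float)+np.asarray(c["t"]).ravel();return np.array([c["fx"]*p[0]/p[2]+c["cx"],c["fy"]*p[1]/p[2]+c["cy"]])
def ray(n,uv,z):
    c=C[n];R=c["R"];o=-R.T@np.asarray(c["t"]).ravel();d=R.T@np.array([(uv[0]-c["cx"])/c["fx"],(uv[1]-c["cy"])/c["fy"],1]);return o+d*(z-o[2])/d[2]
def W(p,L):
    c,s=np.cos(p[2]),np.sin(p[2]);return np.array([p[0]+c*L[0]-s*L[1],p[1]+s*L[0]+c*L[1],L[2]])
def fit(obs,p0=(500,0,0.2)):
    f=lambda p:np.concatenate([proj(n,W(p,L))-uv for n,L,uv in obs])
    r=least_squares(f,p0,x_scale=[100,100,1],loss="soft_l1");return r.x,f(r.x).reshape(-1,2)
E
python3 - <<'E'
from fit import *
tA=lambda u,v:((u+.5)/5-.5+160,(v+.5)/5-.5+140)
tB=lambda u,v:((u+.5)/5-.5+250,(v+.5)/5-.5+110)
sA=lambda u,v:((u+.5)/4-.5+260,(v+.5)/4-.5+240)
m=36;q=136
ot=[("top",(80,370,30),tA(30,282)),("top",(-85,370,30),tA(93,566)),("top",(80,-170,30),tB(517,188)),("top",(-85,-170,30),tB(590,472)),
("top",(m,200+q,30),tA(98,336)),("top",(-m,200+q,30),tA(127,472)),("top",(m,200-q,30),tA(580,213)),("top",(-m,200-q,30),tA(617,345)),
("top",(-m,q,30),tA(482,383)),("top",(m,-q,30),tB(487,273)),("top",(-m,-q,30),tB(518,408))]
os=[("scene",(-85,370,30),sA(770,382)),("scene",(80,370,30),sA(602,572)),
("scene",(-m,200+q,30),sA(684,394)),("scene",(m,200+q,30),sA(602,480)),("scene",(-m,200-q,30),sA(343,118)),("scene",(m,200-q,30),sA(263,183))]
pt=[("top",(30,130,42),tA(106,342)),("top",(-30,130,42),tA(128,448)),("top",(30,-130,42),tA(555,226)),("top",(-30,-130,42),tA(583,322))]
ps=[("scene",(-30,130,42),sA(670,398)),("scene",(30,130,42),sA(608,462)),("scene",(-30,-130,42),sA(345,137)),("scene",(30,-130,42),sA(285,190))]
np.set_printoptions(precision=2,suppress=True)
for nm,o in(("press top",ot),("press scene",os),("press both",ot+os),("plate top",pt),("plate scene",ps),("plate both",pt+ps)):
    p,r=fit(o);print(nm,p[:2],"%.4f"%p[2],np.abs(r).max());
    if nm in("press both","plate both"):print(r.T)
    if nm=="press both":pp=p
    if "plate" in nm:
        d=p[:2]-pp[:2];c,s=np.cos(pp[2]),np.sin(pp[2]);print(" in press",c*d[0]+s*d[1],-s*d[0]+c*d[1],p[2]-pp[2])
th=np.radians(55)
for a in(0,.65,1.3):
    L=(30-170*np.cos(th-a),-70,190+170*np.sin(th-a));print("knob",a,L,W(pp,L),proj("top",W(pp,L)),proj("scene",W(pp,L)))
print("knob ray", ray("top",tB(420,420),329))
print("block",ray("top",(278,258),30),"bottle",ray("top",(216,143),165))
for n,L in(("ramtop",(0,0,310)),):print(n,proj("top",W(pp,L)))
print(bot.tip_extent)
E
```

```text
press top [562.26 -78.52] 0.2231 1.5622474053112683
press scene [563.02 -75.36] 0.2256 1.8469429481605175
press both [562.23 -77.09] 0.2228 2.284598854238027
[[-0.98 -0.86 -0.32  0.53  0.72  0.54 -0.41 -1.59  0.08 -2.07 -1.61  0.5
  -0.7  -2.28 -0.75 -0.17  0.73]
 [-0.52  0.61  0.16  0.28  0.9  -1.06  1.08 -0.3  -1.39  1.21 -0.94 -0.64
  -0.44 -0.32 -1.79  0.84 -0.4 ]]
plate top [521.54 122.13] 0.2345 1.226507620297042
 in press 4.343861179411192 203.28225658383997 0.011620938080070364
plate scene [522.23 128.74] 0.2357 1.0319340140229656
 in press 6.47803649511382 209.58106079082486 0.012892340179217116
plate both [521.34 125.99] 0.2316 2.445283698089895
[[-2.45 -1.94 -0.56 -0.77 -0.12 -0.4  -0.2  -1.18]
 [ 0.15  0.1  -0.99  0.77 -1.06 -0.06 -1.39 -1.76]]
 in press 5.001585590614738 207.09342834821393 0.008770680114690066
knob 0 (np.float64(-67.50799417967785), -70, np.float64(329.2558475291286)) [ 511.86 -160.28  329.26] [333.15 193.68] [319.92 154.77]
knob 0.65 (np.float64(-131.90028023933644), -70, np.float64(241.84881154302695)) [ 449.06 -174.51  241.85] [339.54 225.04] [337.45 171.4 ]
knob 1.3 (np.float64(-130.26438597849736), -70, np.float64(133.29615015772544)) [ 450.66 -174.15  133.3 ] [338.13 227.1 ] [335.95 201.51]
knob ray [ 512.05 -161.26  329.  ]
block [377.32 -10.62  30.  ] bottle [670.82 128.73 165.  ]
ramtop [294.71 173.36]
19.0
```

```bash
cat >> fit.py <<'E'
from scipy.spatial.transform import Rotation as Ro
PRESS=np.array([562.2,-77.5,0.2235]); PLATE=np.array([521.5,125.0,0.233])
def down(ydir):
    x=np.array([0,0,-1.]);y=np.array([np.cos(ydir),np.sin(ydir),0]);return Ro.from_matrix(np.c_[x,y,np.cross(x,y)])
def plan(pos,rot=None,base=None):
    s=bot.observe();R=Ro.from_rotvec(s["eef_rot"]);p=s["ee_pos"]
    d=np.array(pos)-p; print("t",s["time_s"],"at",p.round(1),"F",s["ft_force"].round(1),"w",round(s["grip_width"],1))
    dr=(R.inv()*rot).as_rotvec(degrees=True) if rot is not None else np.zeros(3)
    print(" shift tool frame now mm",R.inv().apply(d).round(1),"| if rot first",(rot or R).inv().apply(d).round(1) if rot is not None else "","| turn deg",dr.round(2))
    return p,R
E
python3 - <<'E'
from fit import *
g=W(PLATE,(0,106,150)); print(g)
for a in(0,np.pi):
    plan(g,down(PLATE[2]+a))
s=bot.observe();print(Ro.from_rotvec(s["eef_rot"]).as_matrix().round(3))
E
```

```text
[497.0248658  228.13567669 150.        ]
t 0.1 at [ 222.1 -529.9  249.5] F [-0.2 -0.3 -0.5] w 85.8
 shift tool frame now mm [ 100.6 -592.8 -546.4] | if rot first [  99.5  442.5 -674. ] | turn deg [-8.062e+01 -8.000e-02  6.000e-02]
t 0.1 at [ 222.1 -529.9  249.5] F [-0.2 -0.3 -0.5] w 85.8
 shift tool frame now mm [ 100.6 -592.8 -546.4] | if rot first [  99.5 -442.5  674. ] | turn deg [9.938e+01 6.000e-02 8.000e-02]
[[-0.     0.386 -0.922]
 [ 0.002 -0.922 -0.386]
 [-1.    -0.002 -0.   ]]
```

Call:
send_rows:
  commands:
    - [-0.04,0,0,-10.08,0,0,0]
    - [-0.04,0,0,-10.08,0,0,0]
    - [-0.04,0,0,-10.08,0,0,0]
    - [-0.04,0,0,-10.08,0,0,0]
    - [-0.04,0,0,-10.08,0,0,0]

```text
time_s: 0.72
ee_pos: [222.2, -530.0, 451.1]
eef_rot: [1.419, 1.059, -1.418]
ft_force: [-0.3, 0.2, 0.4]
grip_width: 85.4
```

Call:
send_rows:
  commands:
    - [0,0,0,-10.08,0,0,0]
    - [0,0,0,-10.08,0,0,0]
    - [0,0,0,-10.08,0,0,0]

```text
time_s: 1.1
ee_pos: [222.2, -530.2, 449.8]
eef_rot: [1.032, 1.314, -1.031]
ft_force: [1.4, -0.1, 0.0]
grip_width: 85.4
```

Call:
send_rows:
  commands:
    - [0,0.0316,-0.0481,0,0,0,0]
    - [0,0.0316,-0.0481,0,0,0,0]
    - [0,0.0316,-0.0481,0,0,0,0]
    - [0,0.0316,-0.0481,0,0,0,0]
    - [0,0.0316,-0.0481,0,0,0,0]

```text
time_s: 1.72
ee_pos: [320.5, -257.9, 449.9]
eef_rot: [1.036, 1.311, -1.036]
ft_force: [1.3, 0.9, 0.6]
grip_width: 85.5
```

Call:
send_rows:
  commands:
    - [0,0.0316,-0.0481,0,0,0,0]
    - [0,0.0316,-0.0481,0,0,0,0]
    - [0,0.0316,-0.0481,0,0,0,0]
    - [0,0.0316,-0.0481,0,0,0,0]
    - [0,0.0316,-0.0481,0,0,0,0]

```text
time_s: 2.35
ee_pos: [418.5, 12.7, 450.2]
eef_rot: [1.036, 1.31, -1.035]
ft_force: [1.2, -0.7, -0.1]
grip_width: 85.4
```

Call:
send_rows:
  commands:
    - [0,0.0316,-0.0481,0,0,0,0]
    - [0,0.0316,-0.0481,0,0,0,0]
    - [0,0.0316,-0.0481,0,0,0,0]
    - [0,0.0316,-0.0481,0,0,0,0]
    - [0,0,0,0,0,0,0]

```text
time_s: 2.98
ee_pos: [496.9, 230.4, 448.3]
eef_rot: [1.031, 1.315, -1.034]
ft_force: [0.4, -0.9, -0.3]
grip_width: 85.5
```

```bash
python3 - <<'E'
from fit import *
import cv2
plan(W(PLATE,(0,106,70)),down(PLATE[2]))
im=bot.capture("top");cv2.imwrite("pics/top1.png",cv2.resize(im[110:270,150:400],None,fx=3.2,fy=3.2,interpolation=cv2.INTER_CUBIC))
E
```

```text
t 2.975 at [496.9 230.4 448.3] F [ 0.4 -0.9 -0.3] w 85.5
 shift tool frame now mm [378.3   0.9   2.5] | if rot first [378.3  -0.4   2.2] | turn deg [ 0.3  -0.04  0.18]
```

View pics/top1.png

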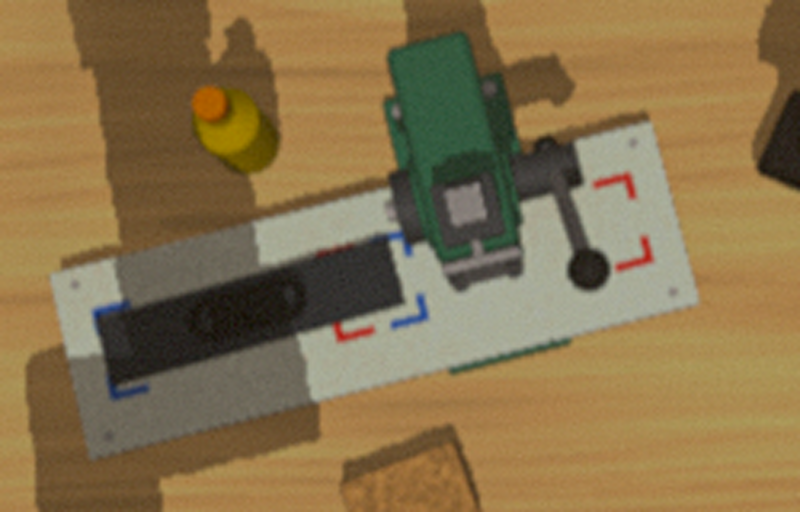

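Call:
send_rows:
  commands:
    - [0.06,0,0.002,0.3,0,0.15,0]
    - [0.06,0,0,0,0,0,0]
    - [0.06,0,0,0,0,0,0]
    - [0.06,0,0,0,0,0,0]
    - [0.06,0,0,0,0,0,0]

```text
time_s: 3.65
ee_pos: [497.8, 223.9, 149.1]
eef_rot: [1.042, 1.305, -1.038]
ft_force: [1.5, 1.2, -0.4]
grip_width: 85.6
```

Call:
send_rows:
  commands:
    - [0.04,0,0,0,0,0,0]
    - [0.02,0,0,0,0,0,0]
    - [0,0,0,0,0,0,0]
    - [0,0,0,0,0,0,0]

```text
time_s: 4.15
ee_pos: [499.0, 224.9, 91.6]
eef_rot: [1.043, 1.305, -1.037]
ft_force: [0.4, 0.0, -0.3]
grip_width: 85.4
```

```bash
python3 - <<'E'
from fit import *
import cv2
plan(W(PLATE,(0,106,55)),down(PLATE[2]))
im=bot.capture("top");cv2.imwrite("pics/top2.png",cv2.resize(im[110:290,100:380],None,fx=2.8,fy=2.8,interpolation=cv2.INTER_CUBIC))
im=bot.capture("scene");cv2.imwrite("pics/sc2.png",cv2.resize(im[230:390,260:480],None,fx=3.6,fy=3.6,interpolation=cv2.INTER_CUBIC))
E
```

```text
t 4.15 at [499.  224.9  91.6] F [ 0.4  0.  -0.3] w 85.4
 shift tool frame now mm [36.6 -1.3 -3.6] | if rot first [36.6 -1.2 -3.6] | turn deg [-0.33  0.01 -0.26]
```

View pics/top2.png

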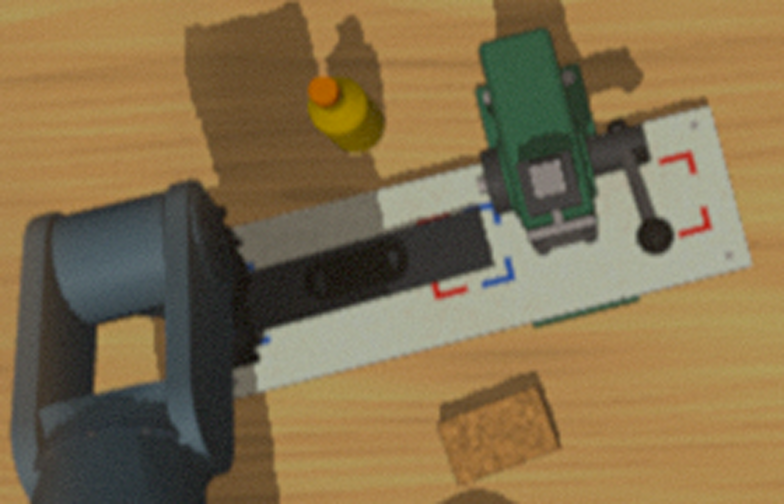

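View pics/sc2.png

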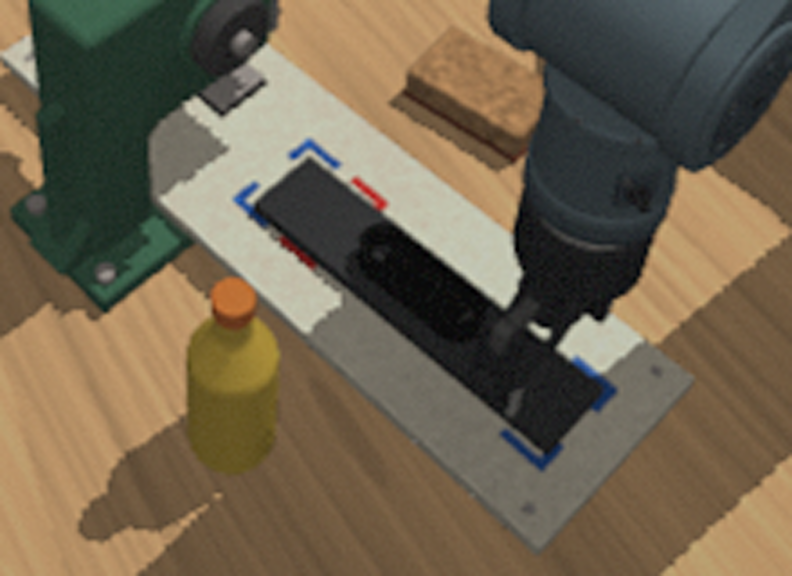

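Call:
send_rows:
  commands:
    - [0.02,-0.0012,-0.0036,-0.3,0,-0.2,0]
    - [0.012,0,0,0,0,0,0]
    - [0.006,0,0,0,0,0,0]
    - [0,0,0,0,0,0,0]
    - [0,0,0,0,0,0,0]

```text
time_s: 4.88
ee_pos: [496.4, 228.7, 52.5]
eef_rot: [1.035, 1.311, -1.036]
ft_force: [-0.2, -0.4, 0.9]
grip_width: 85.5
```

Call:
send_rows:
  commands:
    - [0,0,0,0,0,0,60]
    - [0,0,0,0,0,0,120]
    - [0,0,0,0,0,0,160]
    - [0,0,0,0,0,0,160]
  newtons: 20

```text
time_s: 5.38
ee_pos: [496.5, 228.7, 52.9]
eef_rot: [1.035, 1.311, -1.036]
ft_force: [-2.5, -0.6, 6.1]
grip_width: 58.9
```

```bash
python3 - <<'E'
from fit import *
import cv2
plan(W(PRESS,(0,106,55)),down(PRESS[2]))
im=bot.capture("scene");cv2.imwrite("pics/sc3.png",cv2.resize(im[230:390,260:480],None,fx=3.6,fy=3.6,interpolation=cv2.INTER_CUBIC))
E
```

```text
t 5.375 at [496.5 228.7  52.9] F [-2.5 -0.6  6.1] w 58.9
 shift tool frame now mm [ -2.1  -5.8 207.1] | if rot first [ -2.1  -3.8 207.1] | turn deg [0.56 0.   0.01]
```

View pics/sc3.png

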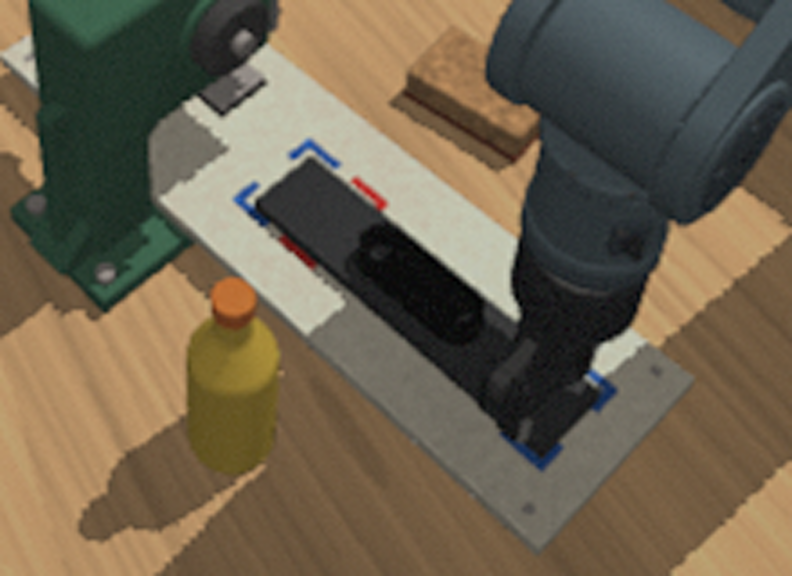

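Call:
send_rows:
  commands:
    - [0,0,0.015,0,0,0,160]
    - [0,-0.001,0.03,0.1,0,0,160]
    - [0,-0.001,0.03,0.2,0,0,160]
    - [0,-0.001,0.03,0.2,0,0,160]
    - [0,0,0.02,0,0,0,160]

```text
time_s: 6.05
ee_pos: [522.6, 104.9, 52.9]
eef_rot: [1.043, 1.307, -1.042]
ft_force: [-0.4, 2.9, 6.1]
grip_width: 58.9
```

Call:
send_rows:
  commands:
    - [0,-0.0007,0.025,0,0,0,160]
    - [0,-0.0005,0.03,0,0,0,160]
    - [0,0,0.01,0,0,0,160]
    - [0,0,0,0,0,0,160]

```text
time_s: 6.55
ee_pos: [536.0, 40.7, 52.9]
eef_rot: [1.042, 1.305, -1.044]
ft_force: [0.5, -3.7, 5.0]
grip_width: 58.7
```

```bash
python3 - <<'E'
from fit import *
import cv2
plan(W(PRESS,(0,106,55)),down(PRESS[2]))
im=bot.capture("top");cv2.imwrite("pics/top4.png",im)
cv2.imwrite("pics/top4c.png",cv2.resize(im[120:240,200:360],None,fx=5,fy=5,interpolation=cv2.INTER_CUBIC))
im=bot.capture("scene");cv2.imwrite("pics/sc4.png",im)
cv2.imwrite("pics/sc4c.png",cv2.resize(im[210:360,260:460],None,fx=4,fy=4,interpolation=cv2.INTER_CUBIC))
E
```

```text
t 6.55 at [536.   40.7  52.9] F [ 0.5 -3.7  5. ] w 58.7
 shift tool frame now mm [-2.1 -0.6 15.1] | if rot first [-2.1 -0.6 15.1] | turn deg [-0.01  0.1  -0.02]
```

View pics/top4c.png

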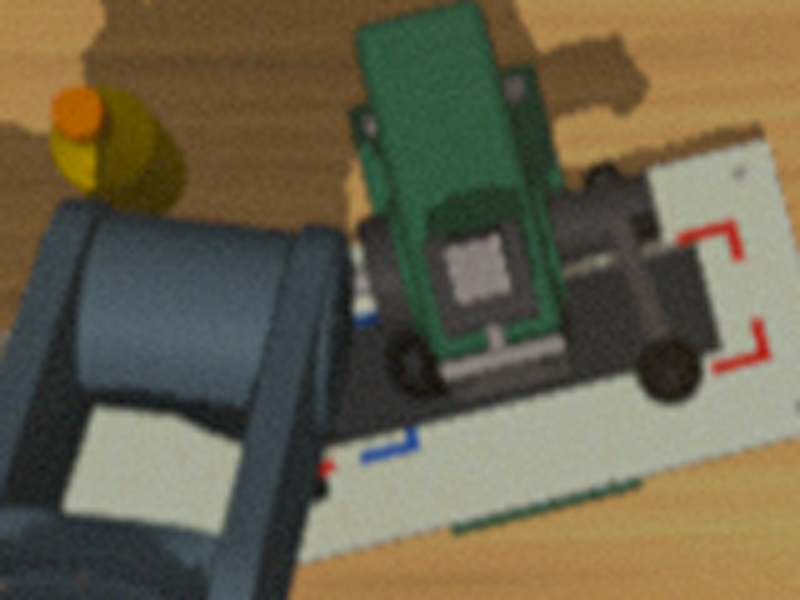

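View pics/sc4c.png

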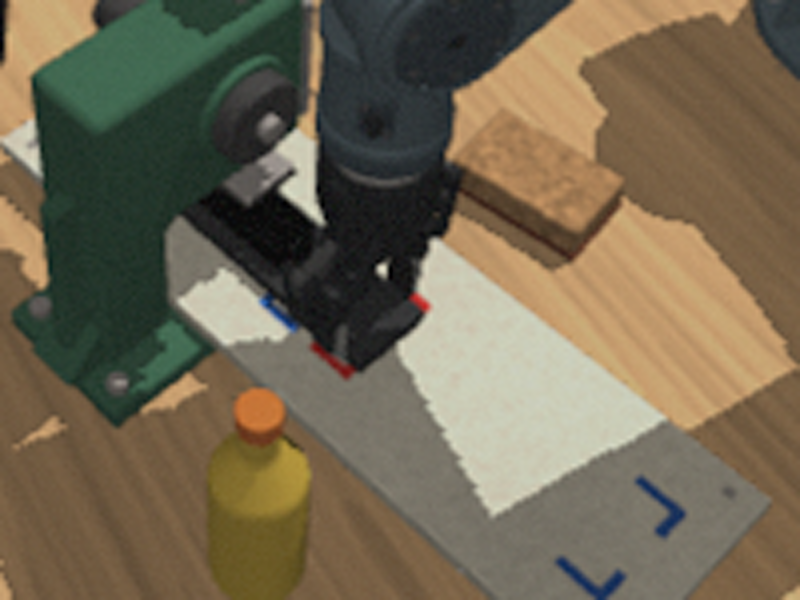

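```bash
python3 - <<'E'
from fit import *
def inp(X):
    d=X[:2]-PRESS[:2];c,s=np.cos(PRESS[2]),np.sin(PRESS[2]);return np.round([c*d[0]+s*d[1],-s*d[0]+c*d[1],X[2]],1)
tB=lambda u,v:((u+.5)/5-.5+250,(v+.5)/5-.5+110)
t4=lambda u,v:((u+.5)/5-.5+200,(v+.5)/5-.5+120)
s4=lambda u,v:((u+.5)/4-.5+260,(v+.5)/4-.5+210)
for z in(160,190,215):print("disc",z,inp(ray("top",tB(110,270),z)),inp(ray("top",tB(135,378),z)),"knob",inp(ray("top",tB(101,320),z)))
for z in(150,200,250,300):print("wrist link",z,inp(ray("top",t4(345,240),z)),inp(ray("top",t4(335,400),z)))
# plate right end, z=42
print("plate R corners",inp(ray("top",t4(697,247),42)),inp(ray("top",t4(720,350),42)))
print("red R corners",inp(ray("top",t4(733,222),30)),inp(ray("top",t4(770,358),30)))
print("plate left-front?",inp(ray("scene",s4(425,305),42)))
E
```

```text
disc 160 [ 65.5  53.4 160. ] [  8.9  54.3 160. ] knob [ 41.8  63.9 160. ]
disc 190 [ 59.3  51.6 190. ] [  4.   52.6 190. ] knob [ 36.2  61.9 190. ]
disc 215 [ 54.1  50.2 215. ] [-1.00e-01  5.12e+01  2.15e+02] knob [ 31.5  60.3 215. ]
wrist link 150 [ 59.5  63.8 150. ] [-18.8  88.2 150. ]
wrist link 200 [ 49.5  60.6 200. ] [-25.8  84.  200. ]
wrist link 250 [ 39.4  57.3 250. ] [-32.7  79.8 250. ]
wrist link 300 [ 29.3  54.1 300. ] [-39.7  75.5 300. ]
plate R corners [  28.4 -116.2   42. ] [ -30.1 -113.9   42. ]
red R corners [  39.  -140.1   30. ] [ -39.9 -140.3   30. ]
plate left-front? [-30.9 142.8  42. ]
```

Call:
send_rows:
  commands:
    - [0,0,0,0,0,0,30]
    - [0,0,0,0,0,0,20]
    - [0,0,-0.007,0,0,0,20]
    - [0,0,-0.007,0,0,0,20]
    - [0,0,0,0,0,0,20]

```text
time_s: 7.28
ee_pos: [531.6, 57.1, 52.2]
eef_rot: [1.041, 1.309, -1.042]
ft_force: [-0.4, -0.2, 0.8]
grip_width: 78.4
```

Call:
send_rows:
  commands:
    - [0,0,0,0,0,0,80]
    - [0,0,0,0,0,0,160]
    - [0,0,0,0,0,0,160]
    - [0,0,0,0,0,0,160]

```text
time_s: 7.78
ee_pos: [532.1, 56.3, 52.5]
eef_rot: [1.042, 1.308, -1.043]
ft_force: [-1.0, 2.1, 4.8]
grip_width: 58.7
```

```bash
python3 - <<'E'
from fit import *
import cv2
plan(W(PRESS,(0,120,55)),down(PRESS[2]))
E
```

```text
t 7.775 at [532.1  56.3  52.5] F [-1.   2.1  4.8] w 58.7
 shift tool frame now mm [-2.5 -0.3 17.2] | if rot first [-2.5 -0.3 17.2] | turn deg [ 0.06 -0.01  0.04]
```

Call:
send_rows:
  commands:
    - [0,0,0.006,0,0,0,160]
    - [0,0,0.006,0,0,0,160]
    - [0,0,0.004,0,0,0,160]
    - [0,0,0,0,0,0,160]
    - [0,0,0,0,0,0,160]

```text
time_s: 8.4
ee_pos: [536.0, 39.9, 52.5]
eef_rot: [1.041, 1.306, -1.043]
ft_force: [0.8, -1.0, 4.5]
grip_width: 59.2
```

```bash
python3 - <<'E'
from fit import *
import cv2
plan(W(PRESS,(0,120,55)),down(PRESS[2]))
im=bot.capture("top");cv2.imwrite("pics/top5.png",im)
cv2.imwrite("pics/top5c.png",cv2.resize(im[150:210,280:370],None,fx=8,fy=8,interpolation=cv2.INTER_CUBIC))
im=bot.capture("scene");cv2.imwrite("pics/sc5.png",im)
cv2.imwrite("pics/sc5c.png",cv2.resize(im[240:310,290:390],None,fx=8,fy=8,interpolation=cv2.INTER_CUBIC))
E
```

```text
t 8.4 at [536.   39.9  52.5] F [ 0.8 -1.   4.5] w 59.2
 shift tool frame now mm [-2.5 -0.5  0.3] | if rot first [-2.5 -0.5  0.3] | turn deg [0.06 0.06 0.01]
```

View pics/top5c.png

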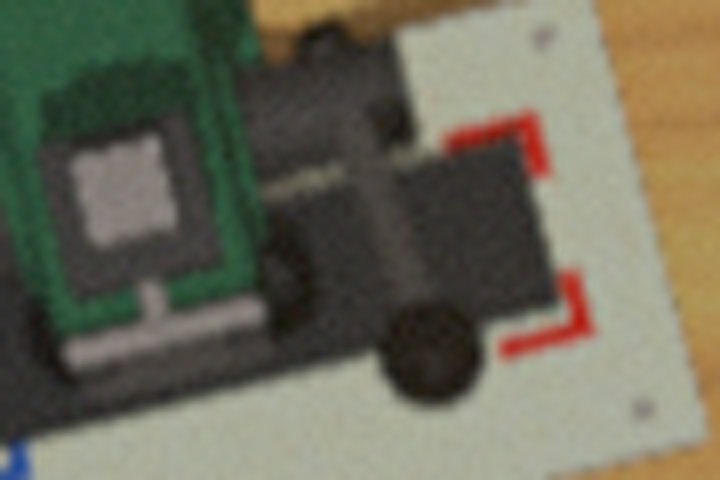

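View pics/sc5c.png

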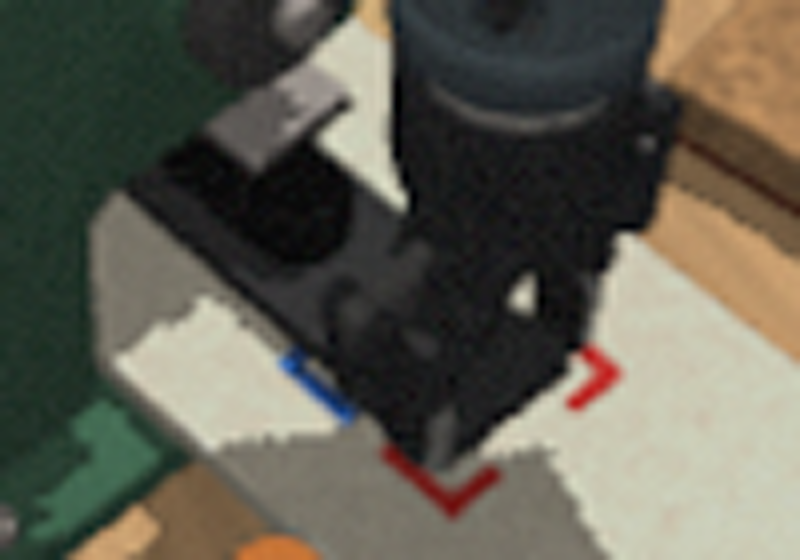

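```bash
python3 - <<'E'
from fit import *
def inp(X):
    d=X[:2]-PRESS[:2];c,s=np.cos(PRESS[2]),np.sin(PRESS[2]);return np.round([c*d[0]+s*d[1],-s*d[0]+c*d[1],X[2]],1)
t=lambda u,v:((u+.5)/8-.5+280,(v+.5)/8-.5+150)
s=lambda u,v:((u+.5)/8-.5+290,(v+.5)/8-.5+240)
a=[inp(ray("top",t(*p),z)) for p,z in(((518,145),42),((552,303),42),((535,113),30),((593,330),30),((541,175),30),((520,130),30),((560,272),30))]
print(*a)
print("scene red L corners outer",inp(ray("scene",s(620,374),30)),inp(ray("scene",s(452,518),30)))
print("scene finger/plate",inp(ray("scene",s(575,372),42)),inp(ray("scene",s(440,468),42)))
E
```

```text
[  28.3 -131.3   42. ] [ -27.7 -128.5   42. ] [  39.7 -140.9   30. ] [ -38.9 -140.8   30. ] [  18.  -137.3   30. ] [  35.2 -134.4   30. ] [ -16.5 -135.    30. ]
scene red L corners outer [-39.3 140.6  30. ] [ 40.2 141.   30. ]
scene finger/plate [-22.1 135.3  42. ] [ 35.9 130.9  42. ]
```

```bash
python3 - <<'E'
from fit import *
def inp(X):
    d=X[:2]-PRESS[:2];c,s=np.cos(PRESS[2]),np.sin(PRESS[2]);return np.round([c*d[0]+s*d[1],-s*d[0]+c*d[1],X[2]],1)
t=lambda u,v:((u+.5)/8-.5+280,(v+.5)/8-.5+150)
for p in((40,437),(200,395),(372,352),(552,303)):print(inp(ray("top",t(*p),42)))
for p in((265,188),(340,172),(400,157)):print("back bed edge/ plate",inp(ray("top",t(*p),42)))
E
```

```text
[-28.4  52.6  42. ]
[-28.2  -3.9  42. ]
[-28.6 -64.6  42. ]
[ -27.7 -128.5   42. ]
back bed edge/ plate [ 35.7 -43.3  42. ]
back bed edge/ plate [ 34.6 -69.7  42. ]
back bed edge/ plate [ 34.5 -91.   42. ]
```

Call:
send_rows:
  commands:
    - [0,0,0,0,0,0,80]
    - [0,0,0,0,0,0,10]
    - [0,0,0,0,0,0,0]
    - [0,0,0,0,0,0,0]
    - [-0.02,0,0,0,0,0,0]

```text
time_s: 9.12
ee_pos: [533.8, 41.0, 70.8]
eef_rot: [1.04, 1.312, -1.045]
ft_force: [-0.2, 0.3, 0.8]
grip_width: 85.6
```

Call:
send_rows:
  commands:
    - [-0.06,0,0,0,0,0,0]
    - [-0.06,0,0,0,0,0,0]
    - [-0.06,0,0,0,0,0,0]
    - [-0.06,0,0,0,0,0,0]
    - [-0.06,0,0,0,0,0,0]

```text
time_s: 9.75
ee_pos: [535.3, 40.9, 374.2]
eef_rot: [1.042, 1.308, -1.043]
ft_force: [1.0, 0.5, 0.6]
grip_width: 85.3
```

Call:
send_rows:
  commands:
    - [-0.06,0,0,0,0,0,0]
    - [0,0,0,10,0,0,0]
    - [0,0,0,10,0,0,0]
    - [0,0,0,10,0,0,0]
    - [0,0,0,10,0,0,0]

```text
time_s: 10.38
ee_pos: [535.7, 40.9, 431.9]
eef_rot: [1.552, 0.944, -1.554]
ft_force: [0.6, -0.4, 0.5]
grip_width: 85.2
```

Call:
send_rows:
  commands:
    - [0,0,0,10,0,0,0]
    - [0,0,0,10,0,0,0]
    - [0,0,0,10,0,0,0]
    - [0,0,0,10,0,0,0]
    - [0,0,0,10,0,0,0]

```text
time_s: 11.0
ee_pos: [535.7, 40.9, 431.9]
eef_rot: [2.104, 0.232, -2.107]
ft_force: [-0.6, -0.2, 0.5]
grip_width: 85.2
```

```bash
python3 - <<'E'
from fit import *
import cv2
plan((511.9,-161,430),down(PRESS[2]-np.pi/2))
im=bot.capture("top");cv2.imwrite("pics/top6.png",im)
cv2.imwrite("pics/top6c.png",cv2.resize(im[130:250,200:360],None,fx=5,fy=5,interpolation=cv2.INTER_CUBIC))
im=bot.capture("scene");cv2.imwrite("pics/sc6.png",im)
cv2.imwrite("pics/sc6c.png",cv2.resize(im[130:310,250:490],None,fx=3.3,fy=3.3,interpolation=cv2.INTER_CUBIC))
E
```

```text
t 11.0 at [535.7  40.9 431.9] F [-0.6 -0.2  0.5] w 85.2
 shift tool frame now mm [  2.  191.9  67.1] | if rot first [  1.9 191.6  67.9] | turn deg [-0.25  0.08  0.02]
```

View pics/top6c.png

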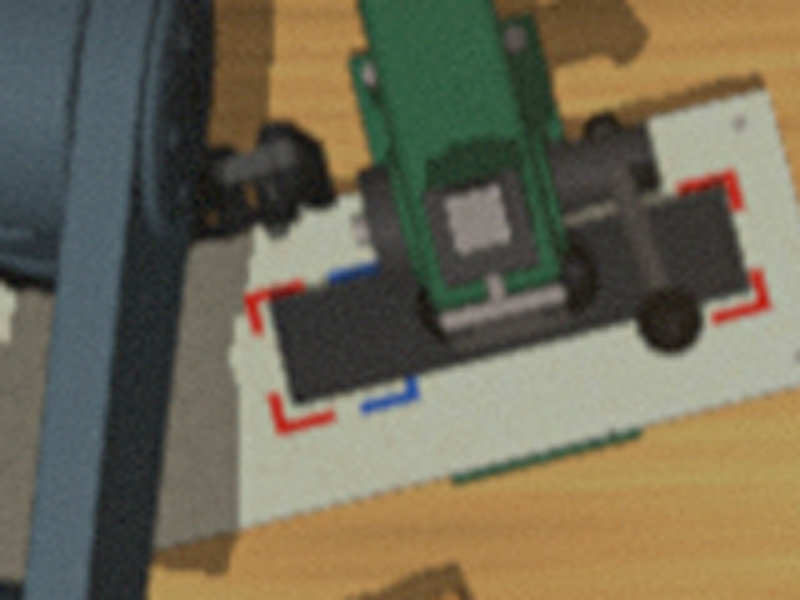

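View pics/sc6c.png

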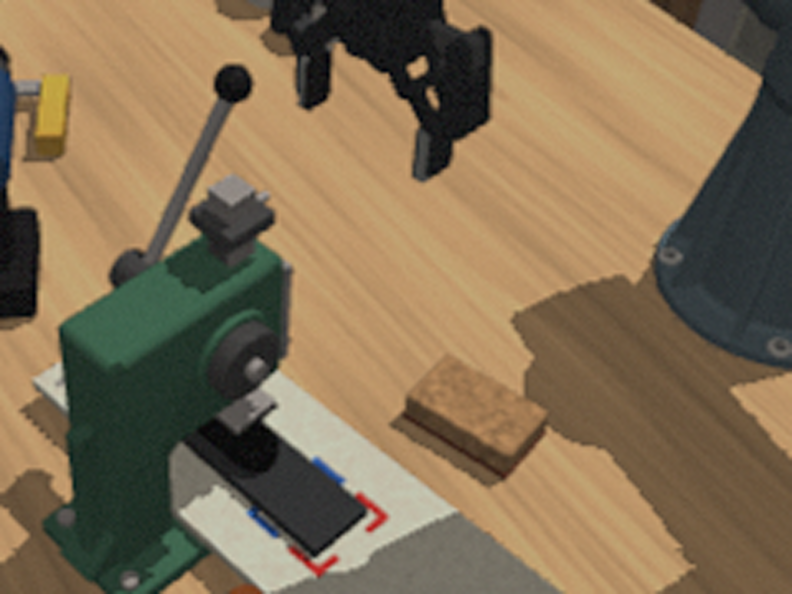

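```bash
python3 - <<'E'
from fit import *
t=lambda u,v:((u+.5)/5-.5+200,(v+.5)/5-.5+130)
s=lambda u,v:((u+.5)/3.3-.5+250,(v+.5)/3.3-.5+130)
a,_=fit([("top",(x,y,42),t(*p)) for x,y,p in((30,130,(270,303)),(-30,130,(295,403)),(30,-130,(727,192)),(-30,-130,(748,290)))])
b,_=fit([("top",(x,y,30),t(*p)) for x,y,p in((40,140,(247,298)),(-40,140,(283,432)),(40,-140,(737,175)),(-40,-140,(769,310)))])
print(a,b);d=(a-b);c,q=np.cos(b[2]),np.sin(b[2]);print(c*d[0]+q*d[1],-q*d[0]+c*d[1],d[2])
print("knob top",ray("top",t(670,320),329), "scene",ray("scene",s(233,83),329))
E
```

```text
[ 5.63471960e+02 -8.05096060e+01  2.13121515e-01] [ 5.61358107e+02 -7.91711622e+01  2.17910445e-01]
1.7745059212722556 -1.763785330730771 -0.004788930133971525
knob top [ 512.04993966 -161.26208612  329.        ] scene [ 511.049071   -160.01841087  329.        ]
```

Call:
send_rows:
  commands:
    - [0,0.048,0.017,-0.25,0,0,0]
    - [0,0.048,0.017,0,0,0,0]
    - [0,0.048,0.017,0,0,0,0]
    - [0,0.0475,0.017,0,0,0,0]
    - [0,0,0,0,0,0,0]

```text
time_s: 11.72
ee_pos: [512.2, -164.2, 431.6]
eef_rot: [2.098, 0.241, -2.103]
ft_force: [-0.0, 0.4, -0.6]
grip_width: 85.2
```

Call:
send_rows:
  commands:
    - [0.03,0,0,0,0,0,0]
    - [0.03,0,0,0,0,0,0]
    - [0,0,0,0,0,0,0]
    - [0,0,0,0,0,0,0]

```text
time_s: 12.22
ee_pos: [513.3, -160.8, 373.7]
eef_rot: [2.099, 0.243, -2.098]
ft_force: [1.0, -0.1, 0.9]
grip_width: 85.3
```

```bash
python3 - <<'E'
from fit import *
import cv2
plan((511.7,-160.7,328),down(PRESS[2]-np.pi/2))
im=bot.capture("scene");cv2.imwrite("pics/sc7.png",im)
cv2.imwrite("pics/sc7c.png",cv2.resize(im[80:260,230:430],None,fx=3.3,fy=3.3,interpolation=cv2.INTER_CUBIC))
E
```

```text
t 12.225 at [ 513.3 -160.8  373.7] F [ 1.  -0.1  0.9] w 85.3
 shift tool frame now mm [45.7 -0.5  1.6] | if rot first [45.7 -0.4  1.6] | turn deg [ 0.43 -0.02 -0.05]
```

View pics/sc7c.png

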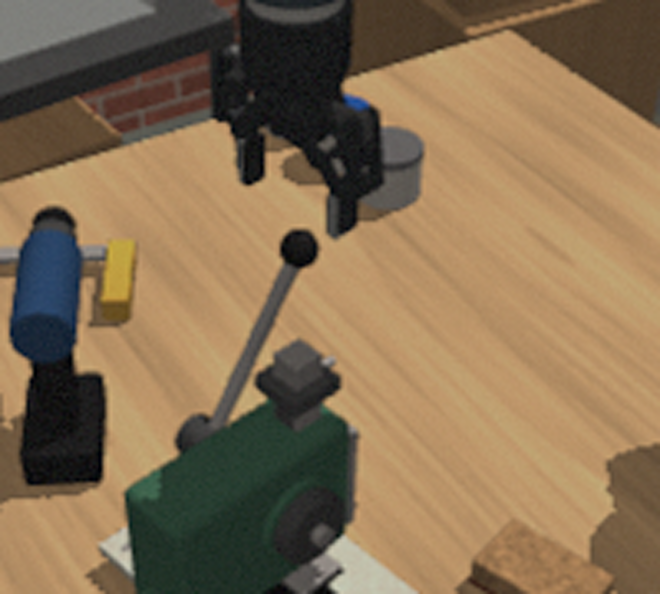

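Call:
send_rows:
  commands:
    - [0.023,0,0.0016,0.4,0,0,0]
    - [0.023,0,0,0,0,0,0]
    - [0,0,0,0,0,0,0]
    - [0,0,0,0,0,0,0]

```text
time_s: 12.78
ee_pos: [511.9, -161.8, 328.2]
eef_rot: [2.104, 0.233, -2.102]
ft_force: [-0.5, -0.2, -0.3]
grip_width: 85.2
```

Call:
send_rows:
  commands:
    - [0,0,0,0,0,0,80]
    - [0,0,0,0,0,0,150]
    - [0,0,0,0,0,0,220]
    - [0,0,0,0,0,0,220]
    - [0,0,0,0,0,0,220]
  newtons: 50

```text
time_s: 13.4
ee_pos: [511.0, -160.3, 327.1]
eef_rot: [2.104, 0.238, -2.105]
ft_force: [-2.8, 5.9, 5.2]
grip_width: 27.3
```

```bash
python3 - <<'E'
from fit import *
import cv2
p,R=plan((511.7,-160.7,328),down(PRESS[2]-np.pi/2))
im=bot.capture("scene");cv2.imwrite("pics/sc8.png",im)
cv2.imwrite("pics/sc8c.png",cv2.resize(im[80:260,230:430],None,fx=3.3,fy=3.3,interpolation=cv2.INTER_CUBIC))
# arc increments in tool frame (x=down, z=?)
Rd=down(PRESS[2]-np.pi/2);f=W(PRESS,(-1,0,0))-W(PRESS,(0,0,0));print("forward in tool",Rd.inv().apply(f).round(3),R.inv().apply(f).round(3))
th=np.radians(55);prev=None
for a in np.arange(0,1.36,.1):
    q=np.array([-30+170*np.cos(th-a),190+170*np.sin(th-a)])
    if prev is not None:print(round(a,2),"fwd",(q-prev)[0].round(1),"down",(prev-q)[1].round(1),"z",q[1].round(1))
    prev=q
E
```

```text
t 13.4 at [ 511.  -160.3  327.1] F [-2.8  5.9  5.2] w 27.3
 shift tool frame now mm [-0.9  0.6 -0.5] | if rot first [-0.9  0.6 -0.5] | turn deg [-0.03  0.04  0.13]
forward in tool [-0.  0.  1.] [0.001 0.001 1.   ]
0.1 fwd 13.4 down 10.4 z 318.8
0.2 fwd 12.3 down 11.7 z 307.1
0.3 fwd 11.1 down 12.9 z 294.2
0.4 fwd 9.7 down 13.9 z 280.3
0.5 fwd 8.3 down 14.8 z 265.5
0.6 fwd 6.8 down 15.6 z 249.9
0.7 fwd 5.2 down 16.2 z 233.7
0.8 fwd 3.5 down 16.6 z 217.1
0.9 fwd 1.9 down 16.9 z 200.2
1.0 fwd 0.2 down 17.0 z 183.2
1.1 fwd -1.5 down 16.9 z 166.3
1.2 fwd -3.2 down 16.7 z 149.6
1.3 fwd -4.9 down 16.3 z 133.3
```

View pics/sc8c.png

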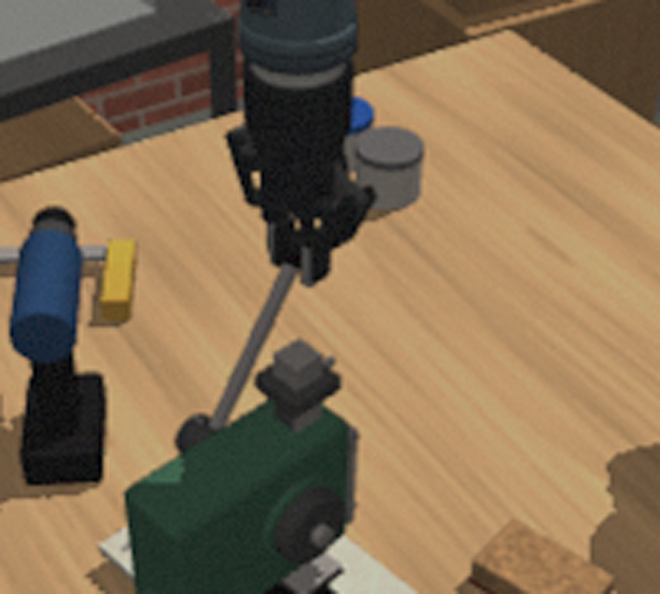

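Ball is pinched (27 mm). Follow the arc, one 0.1 rad per row.

Call:
send_rows:
  commands:
    - [0.0104,0,0.0134,0,0,0,220]
    - [0.0117,0,0.0123,0,0,0,220]
    - [0.0129,0,0.0111,0,0,0,220]

```text
time_s: 13.82
ee_pos: [475.6, -168.3, 292.5]
eef_rot: [2.106, 0.238, -2.102]
ft_force: [0.9, 7.0, 5.8]
grip_width: 27.5
```

Call:
send_rows:
  commands:
    - [0.0139,0,0.0097,0,0,0,220]
    - [0.0148,0,0.0083,0,0,0,220]
    - [0.0156,0,0.0068,0,0,0,220]

```text
time_s: 14.2
ee_pos: [451.5, -173.7, 247.9]
eef_rot: [2.106, 0.238, -2.103]
ft_force: [1.3, 8.3, 7.0]
grip_width: 27.7
```

```bash
python3 - <<'E'
from fit import *
import cv2
a=.6;th=np.radians(55)
plan(W(PRESS,(30-170*np.cos(th-a),-70,190+170*np.sin(th-a))),down(PRESS[2]-np.pi/2))
im=bot.capture("scene");cv2.imwrite("pics/sc9.png",im)
cv2.imwrite("pics/sc9c.png",cv2.resize(im[80:260,230:430],None,fx=3.3,fy=3.3,interpolation=cv2.INTER_CUBIC))
E
```

```text
t 14.2 at [ 451.5 -173.7  247.9] F [1.3 8.3 7. ] w 27.7
 shift tool frame now mm [-2.   0.7 -0.2] | if rot first [-2.   0.8 -0.2] | turn deg [-0.05 -0.1   0.11]
```

View pics/sc9c.png

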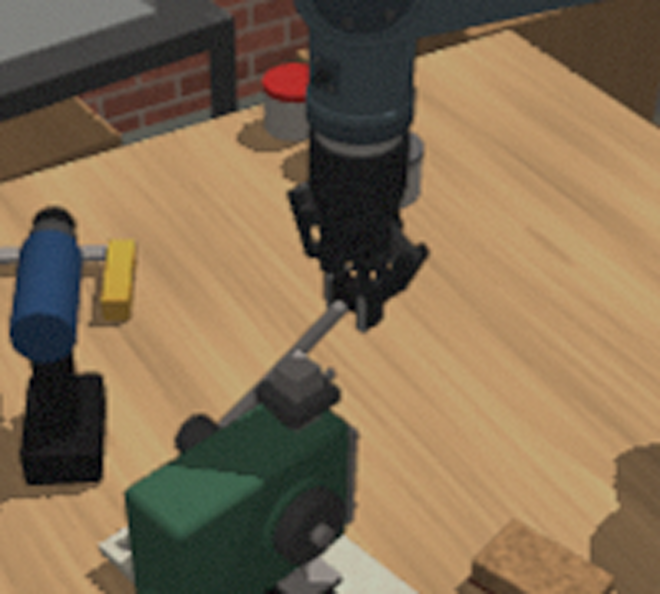

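Lever is following. Continue to the stop.

Call:
send_rows:
  commands:
    - [0.0162,0,0.0052,0,0,0,220]
    - [0.0166,0,0.0035,0,0,0,220]
    - [0.0169,0,0.0019,0,0,0,220]
    - [0.017,0,0.0002,0,0,0,220]

```text
time_s: 14.75
ee_pos: [441.0, -176.0, 181.1]
eef_rot: [2.106, 0.238, -2.104]
ft_force: [0.5, 9.0, 9.7]
grip_width: 27.8
```

Call:
send_rows:
  commands:
    - [0.0169,0,-0.0015,0,0,0,220]
    - [0.0167,0,-0.0032,0,0,0,220]
    - [0.01,0,-0.003,0,0,0,220]
    - [0,0,0,0,0,0,220]

```text
time_s: 15.25
ee_pos: [448.6, -174.3, 137.5]
eef_rot: [2.105, 0.238, -2.105]
ft_force: [-2.5, 10.2, 13.6]
grip_width: 27.3
```

```bash
python3 - <<'E'
from fit import *
import cv2
a=1.3;th=np.radians(55)
plan(W(PRESS,(30-170*np.cos(th-a),-70,190+170*np.sin(th-a))),down(PRESS[2]-np.pi/2))
E
```

```text
t 15.25 at [ 448.6 -174.3  137.5] F [-2.5 10.2 13.6] w 27.3
 shift tool frame now mm [ 4.2  0.8 -2. ] | if rot first [ 4.2  0.7 -2. ] | turn deg [-0.04 -0.    0.16]
```

Call:
send_rows:
  commands:
    - [0.003,0,-0.001,0,0,0,220]
    - [0.002,0,-0.0005,0,0,0,220]
    - [0,0,0,0,0,0,220]
    - [0,0,0,0,0,0,220]

```text
time_s: 15.75
ee_pos: [450.4, -173.9, 133.3]
eef_rot: [2.105, 0.238, -2.104]
ft_force: [0.0, 11.1, 13.3]
grip_width: 27.6
```

Call:
send_rows:
  commands:
    - [0.0015,0,-0.0003,0,0,0,220]
    - [0,0,0,0,0,0,220]

```text
time_s: 16.0
ee_pos: [450.8, -173.8, 131.8]
eef_rot: [2.106, 0.238, -2.103]
ft_force: [-0.9, 10.9, 13.9]
grip_width: 27.5
```

Call:
send_rows:
  commands:
    - [0.001,0,0,0,0,0,220]
    - [0,0,0,0,0,0,220]

```text
time_s: 16.25
ee_pos: [451.0, -173.8, 131.0]
eef_rot: [2.106, 0.238, -2.103]
ft_force: [0.1, 11.7, 13.3]
grip_width: 27.7
```

Call:
send_rows:
  commands:
    - [0.001,0,0,0,0,0,220]
    - [0,0,0,0,0,0,220]

```text
time_s: 16.5
ee_pos: [451.3, -173.7, 130.1]
eef_rot: [2.107, 0.238, -2.102]
ft_force: [1.0, 12.7, 14.5]
grip_width: 27.8
```

Call:
send_rows:
  commands:
    - [0.001,0,0,0,0,0,220]
    - [0,0,0,0,0,0,220]

```text
time_s: 16.75
ee_pos: [451.5, -173.7, 129.2]
eef_rot: [2.107, 0.238, -2.102]
ft_force: [2.0, 12.9, 15.1]
grip_width: 27.5
```

Call:
send_rows:
  commands:
    - [0.001,0,0,0,0,0,220]
    - [0,0,0,0,0,0,220]

```text
time_s: 17.0
ee_pos: [452.1, -173.6, 128.5]
eef_rot: [2.11, 0.237, -2.101]
ft_force: [4.1, 15.5, 14.5]
grip_width: 27.6
```

```bash
python3 - <<'E'
from fit import *
import cv2
im=bot.capture("scene");cv2.imwrite("pics/sc10.png",im)
cv2.imwrite("pics/sc10c.png",cv2.resize(im[150:270,240:400],None,fx=5,fy=5,interpolation=cv2.INTER_CUBIC))
im=bot.capture("top");cv2.imwrite("pics/top10.png",im)
cv2.imwrite("pics/top10c.png",cv2.resize(im[130:250,220:380],None,fx=5,fy=5,interpolation=cv2.INTER_CUBIC))
th=np.radians(55)
for a in(1.1,1.2,1.25,1.3):
  k=W(PRESS,(30-170*np.cos(th-a),-70,190+170*np.sin(th-a)));print(a,k.round(1),proj("scene",k),(proj("scene",k)-[240,150])*5,(proj("top",k)-[220,130])*5)
k=W(PRESS,(30,-70,190));print("pivot",(proj("scene",k)-[240,150])*5)
E
```

```text
1.1 [ 442.8 -176.4  166.3] [338.19591027 191.43070814] [490.97955133 207.15354071] [597.54860267 497.33641367]
1.2 [ 446.  -175.7  149.6] [337.21660021 196.37726154] [486.08300103 231.88630769] [594.93831229 492.90898893]
1.25 [ 448.1 -175.2  141.4] [336.57924008 198.88500804] [482.89620041 244.4250402 ] [593.35259574 489.52800918]
1.3 [ 450.7 -174.6  133.3] [335.84633815 201.40946022] [479.23169077 257.04730109] [591.58958564 485.39938016]
pivot [260.29403967 321.41336637]
```

View pics/sc10c.png

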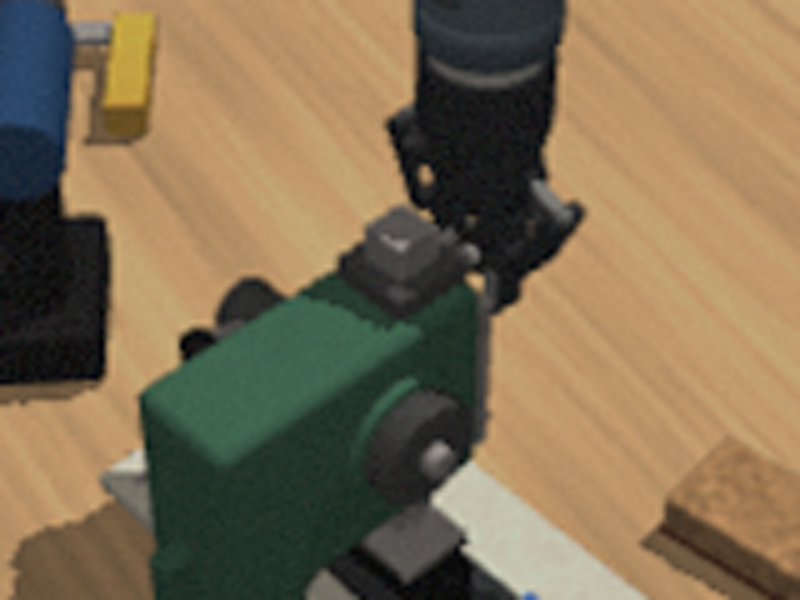

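View pics/top10c.png

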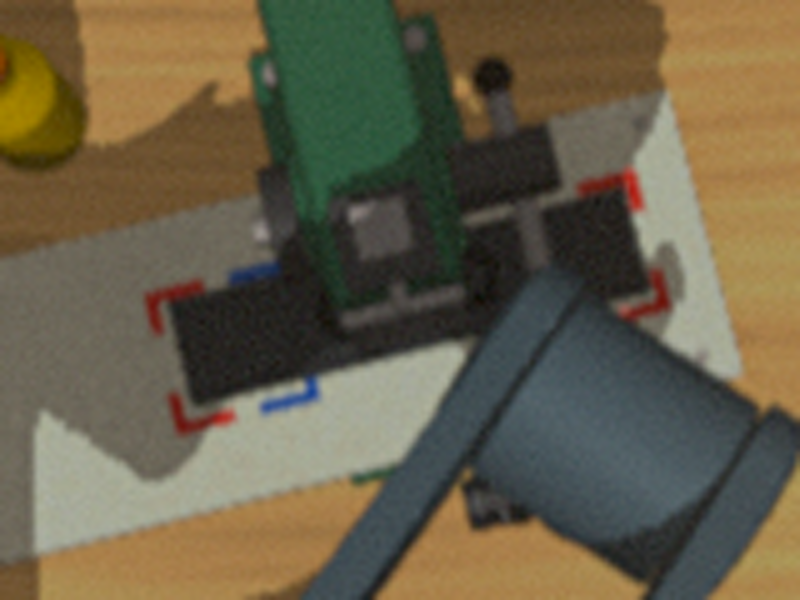

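```bash
python3 - <<'E'
from fit import *
import cv2
for z in(310,300,290,285.2,284,282):print(z,proj("scene",W(PRESS,(0,0,z))).round(2))
A=cv2.imread("pics/sc8.png",0);B=cv2.imread("pics/sc10.png",0);C2=cv2.imread("pics/sc9.png",0)
print("rest top pix",(298/3.3+230,358/3.3+80),"now",(402/5+240,235/5+150))
for (x0,x1,y0,y1) in((306,334,182,206),(310,330,180,196)):
  T=A[y0:y1,x0:x1]
  T4=cv2.resize(T,None,fx=4,fy=4,interpolation=cv2.INTER_CUBIC)
  for n,I in(("mid .6",C2),("end",B)):
    I4=cv2.resize(I[170:225,295:345],None,fx=4,fy=4,interpolation=cv2.INTER_CUBIC)
    r=cv2.matchTemplate(I4,T4,cv2.TM_CCOEFF_NORMED);_,m,_,l=cv2.minMaxLoc(r);print(n,m,l[0]/4+295-x0,l[1]/4+170-y0)
E
```

```text
310 [319.32 186.48]
300 [319.32 189.74]
290 [319.32 192.96]
285.2 [319.32 194.48]
284 [319.32 194.87]
282 [319.32 195.5 ]
rest top pix (320.3030303030303, 188.4848484848485) now (320.4, 197.0)
mid .6 0.7546883821487427 -0.25 3.25
end 0.4125414788722992 -3.0 10.5
mid .6 0.8673728108406067 -1.0 4.0
end 0.758442759513855 -6.0 14.25
```

Call:
send_rows:
  commands:
    - [0.002,0,0,0,0,0,220]
    - [0,0,0,0,0,0,220]
    - [0,0,0,0,0,0,220]
  newtons: 80

```text
time_s: 17.48
ee_pos: [452.6, -173.5, 126.9]
eef_rot: [2.111, 0.236, -2.1]
ft_force: [5.0, 16.9, 16.2]
grip_width: 27.2
```

Call:
send_rows:
  commands:
    - [0.002,0,0,0,0,0,220]
    - [0,0,0,0,0,0,220]

```text
time_s: 17.73
ee_pos: [453.3, -173.3, 125.2]
eef_rot: [2.113, 0.237, -2.098]
ft_force: [6.9, 16.6, 17.0]
grip_width: 27.3
```

```bash
python3 - <<'E'
from fit import *
import cv2
s=bot.observe();print(s["time_s"],s["ee_pos"],s["ft_force"],s["wrist_torque"])
im=bot.capture("top");cv2.imwrite("pics/top11c.png",cv2.resize(im[130:250,220:380],None,fx=5,fy=5,interpolation=cv2.INTER_CUBIC))
im=bot.capture("scene");cv2.imwrite("pics/sc11c.png",cv2.resize(im[170:310,250:430],None,fx=4.2,fy=4.2,interpolation=cv2.INTER_CUBIC))
E
```

```text
17.725 [ 453.33268738 -173.32545612  125.15946906] [ 6.85672927 16.56969337 16.9997505 ] [ 2.77361373 -1.1729067   0.15487949]
```

View pics/top11c.png

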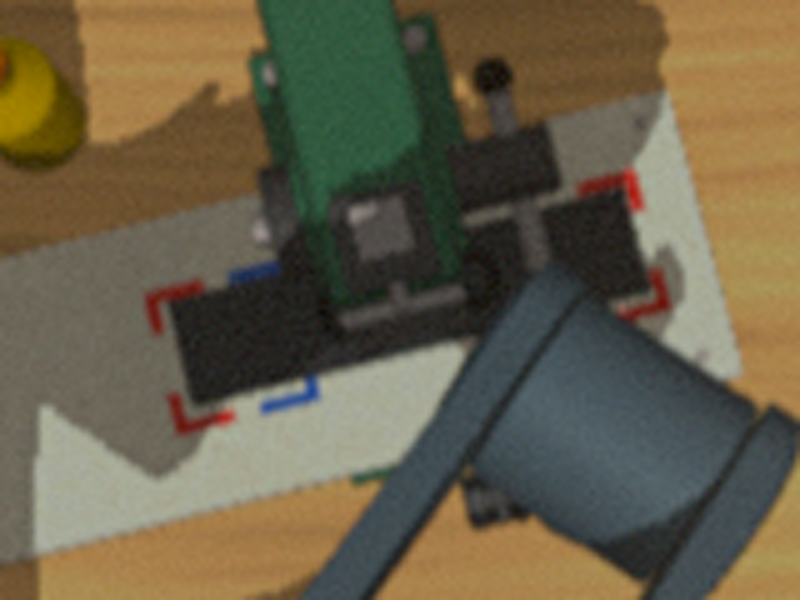

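View pics/sc11c.png

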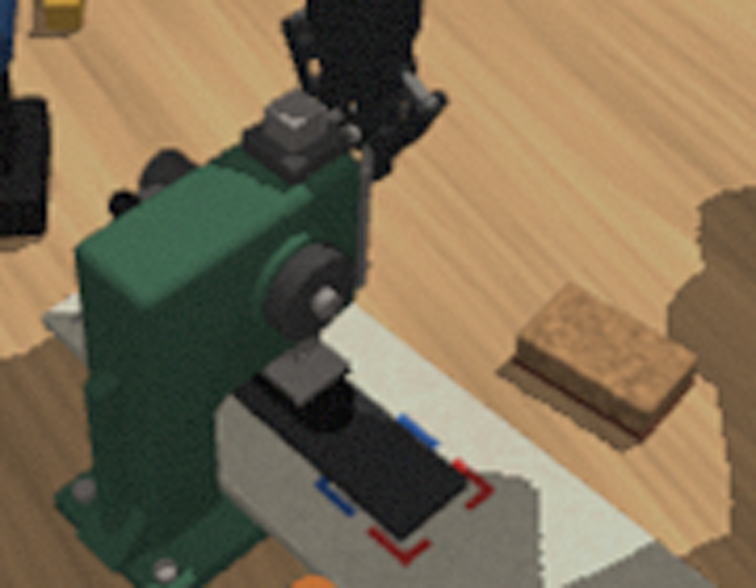

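```bash
python3 -c "
from rig import bot
print(bot.finish_job());s=bot.observe();print(s['time_s'],s['ee_pos'],s['ft_force'])"
```

```text
the job is handed in; nothing more can be done
None
the job is handed in; nothing more can be done
```

I slid the plate along the bed from the blue marks into the red marks without lifting it. I then pinched the lever ball, pulled it down to its stop and handed the job in with the ball still held. The clock stood at about 18 s, and the hand-in reported no verdict.

- **Plate:** a corner fit from the top camera, taken after I let go of it, put it about 2.5 mm and 0.005 rad from the middle of the red marks. It looked unchanged after clamping. I regripped it once, nearer its left end, to keep the wrist clear of the knob on the press's left side.
- **Lever:** the tool's movement gives a lever angle of about 1.33 rad, slightly past the nominal 1.30. The drop of the ram agrees with about 1.3. I never felt a sharp rise in force at the stop.
- **Holding force:** at the end about 17 N was pushing up on the tool, with a similar sideways force of about 17 N.
- **Foot on the collar:** I judged this contact from the pictures and did not measure its force.
- **Bystanders:** the bottle and sanding block looked unmoved in the last pictures. The drill was mostly out of view there, but the arm did not go near it.

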